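# Open the extraction damper and start the dust extractor

## Task

Get dust extraction running at the yellow inlet: with the fingertips, push the yellow-knobbed damper lever past its half-open click and all the way to its far stop (fully open, lever pointing along the duct towards the hood), then press the green start button fully in and let it come back out. Only push, do not grip the knob; do not press the green button before the damper is fully open, and leave the blue-knobbed lever, the red stop button, the hammer, the glue bottle and the wood offcut as they are.

Things in the scene. Friction and masses are not known exactly. Their poses are not given: they have to be found in the camera images.
- inlet_yellow: Fixed bench extraction inlet with a yellow band: an aluminium duct 140 x 110 x 70 mm (x, y, z) on a base plate 170 x 150 mm, hood 150 mm wide and 50 mm high at its -x end (reaching 111 mm from the origin), pipe elbow at its +x end (reaching 162 mm, 66 mm high). Origin: centre of the underside, on the bench. The damper lever turns about the vertical line through this origin, on top of the duct.
- damper_yellow (a joint): Angle of the yellow damper lever, rad, growing counter-clockwise seen from above. 0 = shut, lever along the inlet's own +y; 0.7 = half-open click (0.1 slack each way); 1.4 = far stop, fully open, nearly along its own -x over the hood. A sprung detent resists with 5 to 8 N at the knob up to humps at 0.3 and 1.1; well past a hump it springs on into the next notch.
- yellow_knob (a point): Centre of the yellow knob of the target lever: an upright cylinder 22 mm in diameter, 42 mm high, 90 mm from the lever's pivot. This point is half-way up it, 105 mm above the bench (knob from 84 to 126 mm). The flat lever arm (16 mm wide) lies at 79 to 85 mm above the bench, running from the pivot to just beyond the knob's centre.
- inlet_blue: A second, equal inlet with a blue band, fixed to the bench; same shape and frame as the yellow one.
- damper_blue (a joint): Angle of the blue damper lever, same meaning as the yellow one's; it stands near 0.7 (half open) and must stay there.
- blue_knob (a point): Centre of the blue knob, same shape as the yellow one. To be left alone.
- switch_box: Fixed grey switch box, 75 x 115 x 42 mm, origin at the centre of its underside. On its top stand the green start button (28 mm towards its own +y) and the red stop button (28 mm towards its own -y).
- start (a joint): Travel of the green start button, m: 0 out, 0.006 fully in, pressed downward against a spring of about 5 N; it comes back out when released.
- start_top (a point): Centre of the top face of the green button (28 mm in diameter). It stands 62 mm above the bench.
- stop (a joint): Travel of the red stop button, m: 0 out. Not to be pressed.
- stop_top (a point): Centre of the top face of the red button (28 mm in diameter). It stands 62 mm above the bench.
- hammer: Loose hammer lying on the bench, 260 mm long, its length along its own x. Leave alone.
- glue: Loose white glue bottle standing upright, 56 mm in diameter, 125 mm high, origin at the centre of its underside. Leave alone.
- offcut: Loose wood offcut 90 x 60 x 35 mm, origin at the centre of its underside. Leave alone.
There are look-alikes about, which are no part of the job. What is shaped like the switch_box but orange, purple or turquoise is not meant.

How it is judged:
By the outcome, as a careful person would: the job done as asked, in the order asked, and still so for the second after the job is handed in, with the robot touching nothing.
It also fails if it takes over 48 s, if anything falls off the work surface, if the arm or the gripper's body presses on something with over 40 N, if the wrist force passes 120 N, or if a joint passes its speed limit or range.

## Robot

A 6-joint arm with a two-finger parallel gripper is mounted at the origin on the work surface. World frame = base frame: x ahead of the robot, y to its left, z up, the work surface at z = 0. Lengths are in m, angles in rad, forces in N, time in s.
With the tool pointing down it reaches from about 0.375 to 0.975 m from the base axis. Payload 3.8 kg.
Tool frame: the origin (TCP) lies midway between the tips of the shut fingers; the grasp point (between the pads) lies 19 mm behind it; z points along the fingers, y is the direction in which the jaws open and shut (so a half turn about z gives the same grasp; the last joint's range is limited). The gripper opens to 85 mm and grips with 20 to 120 N. Pads are 22 mm wide; open, the fingers measure 114 mm over their backs; the gripper's body (76 mm by 85 mm) begins 54 mm behind the grasp point. The pads swing forward as they close: fully open they stand 13 mm farther back than shut.
Start: joints at [-1.384, 0.264, 1.604, -0, 1.274, -0.037], TCP at [0.15, -0.658, 0.231] pointing down, gripper open.
Joint ranges: [-2.63, 2.63], [-0.94, 2.18], [0.31, 2.57], [-1.31, 4.45], [0, 2.66], [-2.55, 2.55]. Speed limits (rad/s): [2.57, 2.57, 3.14, 3.14, 3.14, 3.14].

## Interface

Orientations are given as a rotation vector (axis times angle).
In Python, from workcell import bot gives the robot as it stands. The module is installed in compiled form; this text tells all that it offers.
- The arm moves only by the tool play_rows, never from a script. Its argument "series" is a list of rows, each an object with "translation": the shift along the tool's x, y, z in m, a list of three; "spin": the turn about the tool's z in units of 5 degrees (1.0 is 5 degrees). In form: [{"translation": [dx, dy, dz], "spin": spin}, ...]. A call has 1 to 5 rows; each row shifts and turns the commanded pose from where the row before left it, along the tool's axes as they then stand; what a row does not reach is not made up. A row lasts 1/10 s, in which the tool goes at most 50 mm and 8.59 degrees, less where a joint would pass 70% of its speed; a pose out of reach is approached as far as the arm can. A call is refused whole if a number of a shift passes 0.05 or a number of a turn 1, either way. A call with a gripper value outside its range is refused whole. "jaw" is the gripper's target within -1 to 1 (fully open at 1, half-way at 0, shut at -1), set as the call begins (left out, the last holds). The fingers move at their own pace and stop on an object; "force" is the grip in N (left out, the last holds). Time passes only in rows, so rows that do not move let the fingers close. It gives the time, the measured TCP pose, the force and the opening at its end, in the units of the state.
- bot.read_state(): the state, without advancing time (a new reading comes with each control period).
- bot.read_camera(name): name is "scene" or "top" or "wrist"; returns the picture (420x560x3 uint8, blue, green, red); there is no depth.
- bot.get_calibration(name): a dict with "fov_y" (degrees; the focal length in pixels is half the picture's height over the tangent of half this angle, whatever the lens; pixels are square), "cx", "cy" (the principal point, pixels), "R" (3x3) and "t" (3): a world point X has camera coordinates R X + t. Camera axes: x right, y down, z forward; pixel columns grow to the right and rows downward; lengths in m; the calibration is good to about 2 mm. A picture is of the moment at which its call begins: read the wrist's pose just before it. get_calibration takes no time and is no camera call; for the wrist camera it gives the pose at the moment of the call.
- bot.finish_job(): hands the job in, once; it reports no verdict.
The state is a dict: "time": time; "q": joint angles; "joint_vel": joint speeds; "joint_torque": joint torques, N m; "tool_pos": TCP position; "tcp_rot": TCP orientation; "wrist_force": force on the tool from outside, world axes, zero at the start; "torque": the same for the moment, N m; "width": opening from 0.0 (shut) to 1.0 (fully open).
Only numpy, scipy, OpenCV 4.12 (cv2) and the standard library are available. Lean on these libraries where they do the work, as an engineer would, in place of code of your own. Each camera call takes 0.05 s, during which the arm holds its last target. There are 200 camera calls.

## Working session

There is one attempt and no reset: what is moved stays moved. The work goes in short steps, Python scripts to look and compute and a tool call to move; the robot and the scene stay as the last step left them, time stands still between calls to the robot, and variables do not carry over. Pictures are saved under pics/ and viewed, about 8 in all and at most 12, crops included, and the job is handed in when it is done.

Besides the shell and the picture viewer there is one more tool, called after "Emit:" as a command line: name --argument value ..., lists and objects as JSON in quotes. play_rows: Moves the arm, as the interface text tells. Its arguments: {"type":"object","properties":{"series":{"type":"array","items":{"type":"object","properties":{"translation":{"type":"array","items":{"type":"number"}},"spin":{"type":"number"}}}},"jaw":{"type":"number"},"force":{"type":"number"}},"required":["series"]}

```bash
mkdir -p pics
cat > h.py <<'E'
import cv2, numpy as np
from workcell import bot
def cam(n,f):
    c=bot.get_calibration(n); im=bot.read_camera(n); cv2.imwrite('pics/'+f,im); return c,im
def ray(c,u,v,z):
    f=210/np.tan(np.radians(c['fov_y'])/2); R=np.array(c['R']);t=np.array(c['t'])
    d=R.T@np.array([(u-c['cx'])/f,(v-c['cy'])/f,1]); o=-R.T@t
    return o+d*(z-o[2])/d[2]
def proj(c,X):
    f=210/np.tan(np.radians(c['fov_y'])/2); p=np.array(c['R'])@X+np.array(c['t'])
    return f*p[0]/p[2]+c['cx'], f*p[1]/p[2]+c['cy']
E
python3 - <<'E'
from h import *
s=bot.read_state(); print(s)
for n in('scene','top'):
    c,im=cam(n,n+'0.png'); print(n,c)
E
```

```text
{'time': 0.0, 'q': array([-1.38390262e+00,  2.64749201e-01,  1.60539958e+00,  2.96856658e-06,
        1.27371169e+00, -3.68959982e-02]), 'joint_vel': array([ 4.99156249e-04,  8.78865648e-05, -1.05293842e-03, -4.57271573e-04,
        2.83871137e-04, -2.07830702e-04]), 'joint_torque': array([-1.64662390e-03, -5.15119135e+01, -3.67314792e+01, -1.80828538e-04,
        1.27474821e-02,  1.09294444e-05]), 'tool_pos': array([ 0.14966304, -0.65743188,  0.22995089]), 'tcp_rot': array([-3.11969871e+00, -3.50541057e-01,  2.62282788e-04]), 'wrist_force': array([ 1.07429655,  0.21529625, -1.16021753]), 'torque': array([ 0.02508564, -0.0348574 ,  0.02185875]), 'width': 0.999479826605649}
scene {'fov_y': 57.20685873749611, 'cx': 271.31161690932805, 'cy': 215.04151696014628, 'R': array([[ 7.99619459e-01,  6.00506947e-01, -3.57507598e-04],
       [ 4.39635890e-01, -5.85813070e-01, -6.80840165e-01],
       [-4.09058682e-01,  5.44255871e-01, -7.32431936e-01]]), 't': array([-0.41267391, -0.16993816,  1.20948417])}
top {'fov_y': 52.72061107127783, 'cx': 271.7247812776044, 'cy': 206.31046349168633, 'R': array([[-0.00369516, -0.99987241,  0.01554069],
       [-0.98896747,  0.00135258, -0.1481267 ],
       [ 0.14808678, -0.01591658, -0.98884628]]), 't': array([-0.03310417,  0.50744736,  0.97080246])}
```

View pics/scene0.png

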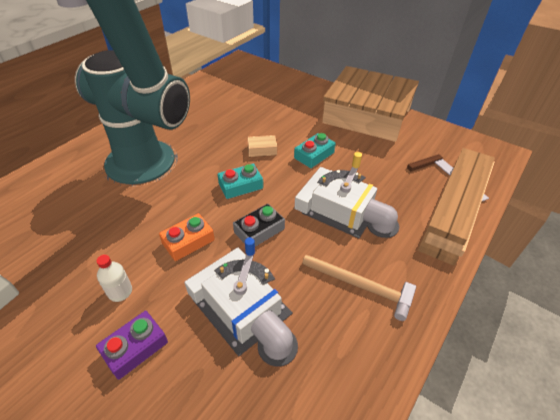

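View pics/top0.png

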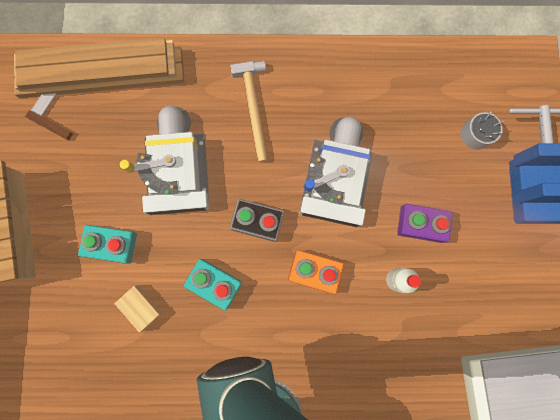

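Candidates in the top view: the yellow-band inlet has its knob at (125,165), and the blue one has its knob at (310,184), which is not the target. The boxes are grey (257,220), turquoise (107,243) and (212,284), orange (317,271) and purple (425,222). I choose the grey box, whose green button is at (245,215) and red at (269,222). Next is a close crop to check this.

Run:
```python
from h import *
im=cv2.imread('pics/top0.png')
cv2.imwrite('pics/crop1.png',cv2.resize(im[90:250,90:300],None,fx=3.7,fy=3.7,interpolation=cv2.INTER_CUBIC))
c=bot.get_calibration('top'); s=bot.get_calibration('scene')
for n,u,v,z in[('yknob',125,165,.126),('ypivot',170,160,.09),('green',245,215,.062),('red',269,222,.062),('bknob',310,184,.126),('bpivot',344,170,.09),('hoodL',144,212,.05),('hoodR',207,208,.05)]:
    X=ray(c,u,v,z); print(n,X.round(3),np.round(proj(s,X)))
```

```text
yknob [0.586 0.288 0.126] [357. 153.]
ypivot [0.607 0.199 0.09 ] [345. 184.]
green [0.484 0.028 0.062] [268. 209.]
red [ 0.467 -0.028  0.062] [249. 219.]
bknob [ 0.544 -0.117  0.126] [249. 239.]
bpivot [ 0.584 -0.2    0.09 ] [239. 284.]
hoodL [0.493 0.264 0.05 ] [320. 166.]
hoodR [0.502 0.118 0.05 ] [293. 196.]
```

View pics/crop1.png

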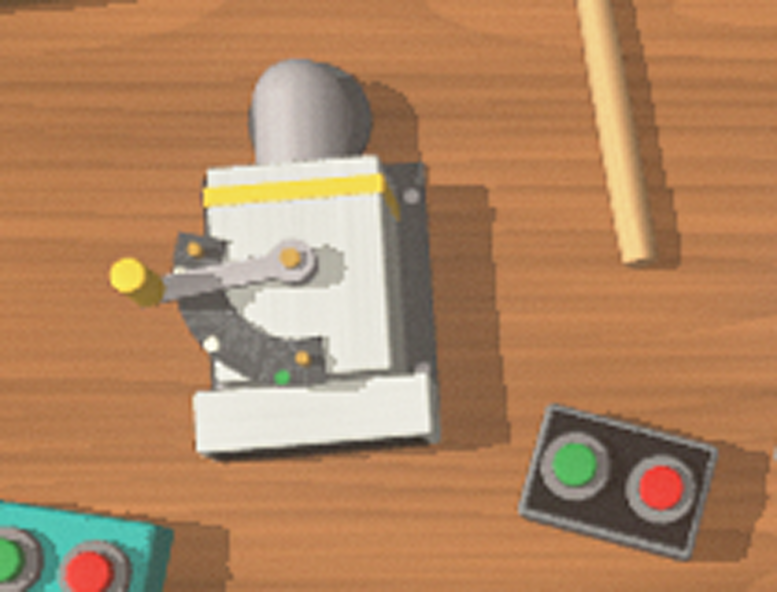

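The crop confirms the target: yellow band, knob at top-view px (125,164), pivot at (169,160). The grey box has its green button at (245,215). Pivot to knob measures 91 mm against the 90 mm given, and green to red is 58 mm against 56. I shut the jaws and traverse at z = 0.23.

Emit:
play_rows --series '[{"translation": [0.0275, -0.033, 0], "spin": 0}, {"translation": [0.0275, -0.033, 0], "spin": 0}, {"translation": [0.0275, -0.033, 0], "spin": 0}, {"translation": [0.0275, -0.033, 0], "spin": 0}, {"translation": [0.0275, -0.033, 0], "spin": 0}]' --jaw -1 --force 20

```text
time: 0.6
tool_pos: [0.2476, -0.4649, 0.2307]
tcp_rot: [-3.121, -0.35, 0.0]
wrist_force: [-0.1, 0.2, 0.4]
width: 0.144
```

Emit:
play_rows --series '[{"translation": [0.0275, -0.033, 0], "spin": 0}, {"translation": [0.0275, -0.033, 0], "spin": 0}, {"translation": [0.0275, -0.033, 0], "spin": 0}, {"translation": [0.0275, -0.033, 0], "spin": 0}, {"translation": [0.0275, -0.033, 0], "spin": 0}]'

```text
time: 1.1
tool_pos: [0.3449, -0.2736, 0.2309]
tcp_rot: [-3.122, -0.35, 0.0]
wrist_force: [1.1, 0.5, 0.1]
width: -0.001
```

Emit:
play_rows --series '[{"translation": [0.0275, -0.033, 0], "spin": 0}, {"translation": [0.0275, -0.033, 0], "spin": 0}, {"translation": [0.0275, -0.033, 0], "spin": 0}, {"translation": [0.0275, -0.033, 0], "spin": 0}, {"translation": [0.0275, -0.033, 0], "spin": 0}]'

```text
time: 1.6
tool_pos: [0.4423, -0.0822, 0.2311]
tcp_rot: [3.122, 0.351, -0.0]
wrist_force: [-0.2, -0.6, -0.6]
width: 0.003
```

Emit:
play_rows --series '[{"translation": [0.0275, -0.033, 0], "spin": 0}, {"translation": [0.0275, -0.033, 0], "spin": 0}, {"translation": [0.0275, -0.033, 0], "spin": 0}, {"translation": [0.0275, -0.033, 0], "spin": 0}, {"translation": [0.0275, -0.033, 0], "spin": 0}]'

```text
time: 2.1
tool_pos: [0.5398, 0.1092, 0.2308]
tcp_rot: [3.122, 0.351, -0.001]
wrist_force: [0.3, -0.7, -0.4]
width: 0.001
```

Run:
```python
from h import *
import pickle
c,im=cam('wrist','w1.png'); pickle.dump(c,open('w1.pkl','wb'))
for n,X in[('knob',(.586,.288,.126)),('pivot',(.607,.199,.09))]: print(n,np.round(proj(c,np.array(X))))
```

```text
knob [ 75. 109.]
pivot [200. 109.]
```

View pics/w1.png

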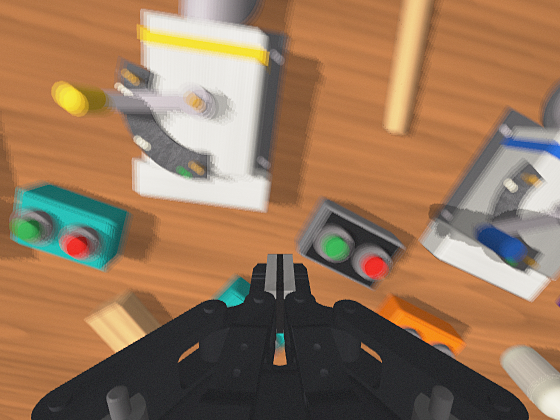

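The wrist view shows the knob top at (71,98), pivot at (199,99), green button at (336,246) and red at (374,266).

Run:
```python
from h import *
import pickle
c=pickle.load(open('w1.pkl','rb'))
for n,u,v,z in[('knob',70,97,.126),('pivot',199,99,.09),('green',336,246,.062),('red',374,266,.062),('bandL',138,35,.07),('bandR',268,57,.07)]: print(n,ray(c,u,v,z).round(3))
s=bot.read_state(); print(s['tool_pos'],s['tcp_rot'],s['q'].round(2))
```

```text
knob [0.594 0.292 0.126]
pivot [0.615 0.201 0.09 ]
green [0.489 0.029 0.062]
red [ 0.474 -0.024  0.062]
bandL [0.657 0.268 0.07 ]
bandR [0.666 0.148 0.07 ]
[0.54249278 0.11453557 0.23088998] [-3.11694156 -0.35369208 -0.00442313] [0.16 0.03 1.87 0.   1.24 1.5 ]
```

Emit:
play_rows --series '[{"translation": [0.0266, -0.032, 0], "spin": 0}, {"translation": [0.0266, -0.032, 0], "spin": 0}, {"translation": [0.0266, -0.032, 0], "spin": 0}, {"translation": [0.0266, -0.032, 0], "spin": 0}, {"translation": [0.0266, -0.032, 0], "spin": 0}]'

```text
time: 2.65
tool_pos: [0.634, 0.2941, 0.2305]
tcp_rot: [3.121, 0.351, -0.002]
wrist_force: [0.3, -0.0, -0.1]
width: 0.0
```

Emit:
play_rows --series '[{"translation": [0, 0, 0], "spin": 0}, {"translation": [0, 0, 0], "spin": 0}]'

```text
time: 2.85
tool_pos: [0.6333, 0.2933, 0.2299]
tcp_rot: [3.121, 0.353, -0.003]
wrist_force: [0.5, -0.4, 0.4]
width: -0.002
```

Emit:
play_rows --series '[{"translation": [0, -0.005, 0.027], "spin": 0}, {"translation": [0, 0, 0.027], "spin": 0}, {"translation": [0, 0, 0.027], "spin": 0}, {"translation": [0, 0, 0.026], "spin": 0}, {"translation": [0, 0, 0.025], "spin": 0}]'

```text
time: 3.35
tool_pos: [0.6319, 0.2958, 0.0983]
tcp_rot: [3.122, 0.349, -0.001]
wrist_force: [0.6, 0.1, 0.5]
width: -0.0
```

Emit:
play_rows --series '[{"translation": [0, 0, 0], "spin": 0}, {"translation": [0, 0, 0], "spin": 0}]'

```text
time: 3.55
tool_pos: [0.632, 0.2965, 0.0992]
tcp_rot: [3.121, 0.349, -0.002]
wrist_force: [-0.0, 0.0, 1.4]
width: -0.002
```

Run:
```python
from h import *
c,im=cam('scene','s1.png'); cv2.imwrite('pics/s1c.png',cv2.resize(im[90:250,270:430],None,fx=3.7,fy=3.7,interpolation=cv2.INTER_CUBIC))
```

```text
(no output)
```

View pics/s1c.png

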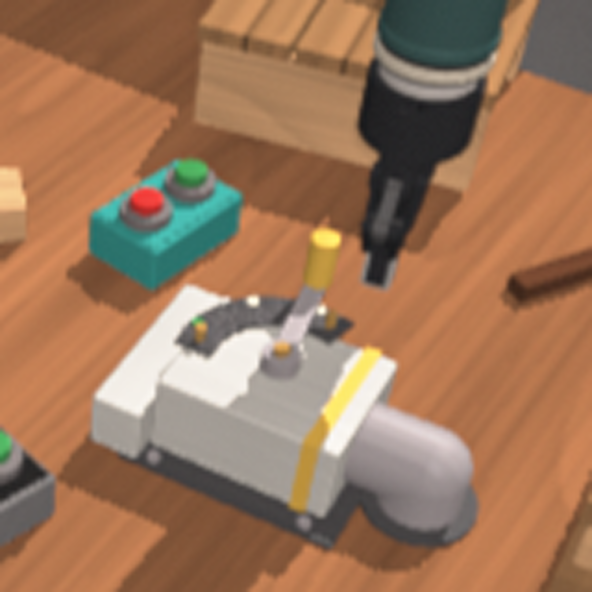

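The shut fingertips (crop px 380,275) stand beside the knob on its pipe side, at the right height and clear of everything. I start the push along the arc.

Emit:
play_rows --series '[{"translation": [-0.011, 0, 0], "spin": 0}, {"translation": [-0.01, 0, 0], "spin": 0}, {"translation": [-0.0079, -0.0016, 0], "spin": -1}, {"translation": [-0.0079, -0.0016, 0], "spin": -1}]'

```text
time: 4.0
tool_pos: [0.6001, 0.2932, 0.1015]
tcp_rot: [-3.077, -0.627, -0.019]
wrist_force: [10.3, 2.3, -5.8]
width: 0.001
```

Emit:
play_rows --series '[{"translation": [-0.0079, -0.0016, 0], "spin": -1}, {"translation": [-0.0079, -0.0016, 0], "spin": -1}, {"translation": [-0.0079, -0.0016, 0], "spin": -1}]'

```text
time: 4.3
tool_pos: [0.5732, 0.2859, 0.1011]
tcp_rot: [-2.969, -1.024, -0.005]
wrist_force: [1.0, 0.1, 1.2]
width: 0.003
```

Emit:
play_rows --series '[{"translation": [-0.0079, -0.0016, 0], "spin": -1}, {"translation": [-0.0079, -0.0016, 0], "spin": -1}, {"translation": [0, 0, 0], "spin": 0}]'

```text
time: 4.6
tool_pos: [0.5579, 0.2774, 0.1005]
tcp_rot: [-2.872, -1.274, -0.001]
wrist_force: [0.1, -0.2, 0.2]
width: 0.001
```

Run:
```python
from h import *
s=bot.read_state(); p=s['tool_pos']; r=s['tcp_rot']
from scipy.spatial.transform import Rotation as Ro
R=Ro.from_rotvec(r).as_matrix()
print(p.round(4), 'yaw',np.degrees(np.arctan2(R[1,0],R[0,0])), (R.T@(np.array([.609,.199,p[2]])-p)).round(4), s['wrist_force'].round(1))
c,im=cam('top','t1.png'); cv2.imwrite('pics/t1c.png',cv2.resize(im[90:250,90:300],None,fx=3.7,fy=3.7,interpolation=cv2.INTER_CUBIC))
```

```text
[0.5579 0.2774 0.1005] yaw 47.85921283137279 [-0.0238  0.0905  0.    ] [ 0.1 -0.2  0.2]
```

View pics/t1c.png

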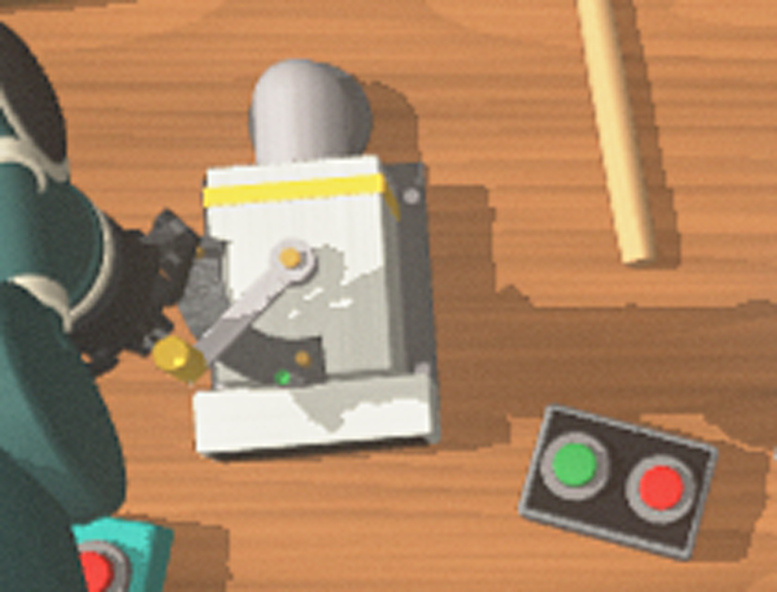

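The lever is in the half-open notch, with its knob at crop px (178,352). The force is zero and the tip holds the right offset from the pivot, so I continue to the far stop.

Emit:
play_rows --series '[{"translation": [-0.0079, -0.0016, 0], "spin": -1}, {"translation": [-0.0079, -0.0016, 0], "spin": -1}, {"translation": [-0.0079, -0.0016, 0], "spin": -1}, {"translation": [-0.0079, -0.0016, 0], "spin": -1}]'

```text
time: 5.05
tool_pos: [0.5382, 0.2598, 0.1007]
tcp_rot: [-2.604, -1.751, -0.016]
wrist_force: [5.1, 12.2, -4.9]
width: 0.002
```

Emit:
play_rows --series '[{"translation": [-0.0079, -0.0016, 0], "spin": -1}, {"translation": [-0.0079, -0.0016, 0], "spin": -1}]'

```text
time: 5.25
tool_pos: [0.5278, 0.2438, 0.1005]
tcp_rot: [-2.442, -1.974, -0.006]
wrist_force: [-1.3, 3.7, 1.4]
width: -0.003
```

Emit:
play_rows --series '[{"translation": [-0.0079, -0.0016, 0], "spin": -1}, {"translation": [0, 0, 0], "spin": 0}]'

```text
time: 5.45
tool_pos: [0.5239, 0.2338, 0.0997]
tcp_rot: [2.358, 2.076, 0.0]
wrist_force: [0.1, 0.6, 0.4]
width: 0.004
```

Emit:
play_rows --series '[{"translation": [-0.003, 0, 0], "spin": 0}, {"translation": [0, 0, 0], "spin": 0}]'

```text
time: 5.65
tool_pos: [0.524, 0.231, 0.0994]
tcp_rot: [2.358, 2.075, 0.0]
wrist_force: [0.0, 0.9, 0.2]
width: -0.002
```

Emit:
play_rows --series '[{"translation": [-0.003, 0, 0], "spin": 0}, {"translation": [0, 0, 0], "spin": 0}]'

```text
time: 5.85
tool_pos: [0.5238, 0.2295, 0.0995]
tcp_rot: [-2.357, -2.075, -0.004]
wrist_force: [0.0, 5.3, -0.2]
width: 0.006
```

Emit:
play_rows --series '[{"translation": [-0.003, 0, 0], "spin": 0}, {"translation": [0, 0, 0], "spin": 0}]'

```text
time: 6.05
tool_pos: [0.5239, 0.2292, 0.0996]
tcp_rot: [-2.356, -2.072, -0.011]
wrist_force: [0.0, 14.4, -4.2]
width: 0.002
```

Emit:
play_rows --series '[{"translation": [0.02, 0, 0], "spin": 0}, {"translation": [0.02, 0, 0], "spin": 0}, {"translation": [0, 0, -0.03], "spin": 0}, {"translation": [0, 0, -0.04], "spin": 0}, {"translation": [0, 0, -0.04], "spin": 0}]'

```text
time: 6.55
tool_pos: [0.5275, 0.2653, 0.2095]
tcp_rot: [-2.356, -2.078, 0.003]
wrist_force: [0.7, 0.5, 0.2]
width: 0.001
```

Emit:
play_rows --series '[{"translation": [0, 0, 0], "spin": 0}, {"translation": [0, 0, 0], "spin": 0}]'

```text
time: 6.75
tool_pos: [0.5292, 0.2658, 0.211]
tcp_rot: [2.355, 2.077, 0.005]
wrist_force: [0.1, -0.4, -0.4]
width: -0.001
```

Run:
```python
from h import *
s=bot.read_state(); print(s['tool_pos'],s['tcp_rot'],s['q'].round(2))
c,im=cam('wrist','w2.png')
import pickle; pickle.dump(c,open('w2.pkl','wb'))
c,im=cam('scene','s2.png')
cv2.imwrite('pics/both.png',np.hstack([cv2.resize(cv2.imread('pics/w2.png'),(400,300)),cv2.resize(im[110:250,250:437],(400,300),interpolation=cv2.INTER_CUBIC)]))
```

```text
[0.52916255 0.26577839 0.21102579] [2.3552051  2.07740439 0.00519127] [ 0.42  0.12  1.81 -0.    1.21  0.55]
```

View pics/both.png

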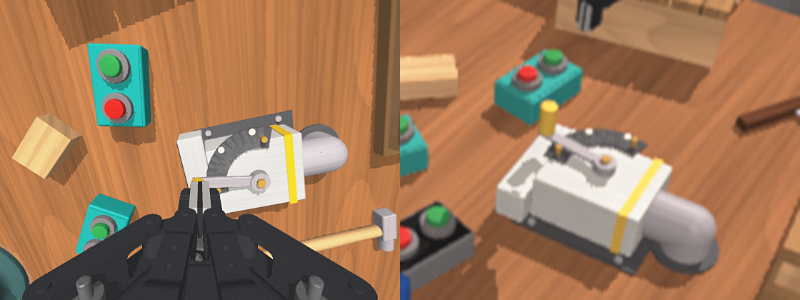

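At the far stop the force went 5 → 14 N while the tip moved only 0.3 mm, and the tip's y of 0.229 matches the predicted 0.230. The picture shows the lever (scene half, knob at 548,105) pointing along the duct over the hood after release. Now to the green button.

Emit:
play_rows --series '[{"translation": [-0.048, -0.0028, 0], "spin": 0}, {"translation": [-0.048, -0.0028, 0], "spin": 0}, {"translation": [-0.048, -0.0028, 0], "spin": 0}, {"translation": [-0.048, -0.0028, 0], "spin": 0}, {"translation": [-0.048, -0.0028, 0], "spin": 0}]'

```text
time: 7.35
tool_pos: [0.4822, 0.0269, 0.207]
tcp_rot: [-2.354, -2.077, 0.005]
wrist_force: [0.8, -0.2, 0.5]
width: 0.003
```

Emit:
play_rows --series '[{"translation": [0, 0, 0.04], "spin": 0}, {"translation": [0, 0, 0.04], "spin": 0}, {"translation": [0, 0, 0.03], "spin": 0}, {"translation": [0, 0, 0], "spin": 0}, {"translation": [0, 0, 0], "spin": 0}]'

```text
time: 7.85
tool_pos: [0.4828, 0.0285, 0.0979]
tcp_rot: [-2.354, -2.076, 0.005]
wrist_force: [0.3, 0.6, 0.5]
width: -0.002
```

Run:
```python
from h import *
s=bot.read_state(); print(s['tool_pos'],s['tcp_rot'])
c,im=cam('scene','s3.png')
print(proj(c,np.array([.519,.208,.126])), proj(c,s['tool_pos']))
w=bot.get_calibration('wrist'); wi=bot.read_camera('wrist')
print('tcp in wrist',proj(w,s['tool_pos']),'green pred',proj(w,np.array([.485,.029,.062])))
cv2.imwrite('pics/both3.png',np.hstack([cv2.resize(wi,(400,300)),cv2.resize(im[150:270,190:350],(400,300),interpolation=cv2.INTER_CUBIC)]))
```

```text
[0.48277677 0.0284905  0.09793845] [-2.35430151 -2.07617655  0.00475865]
(np.float64(319.42278951091015), np.float64(158.52789389737978)) (np.float64(267.4585797361887), np.float64(198.49600535304782))
tcp in wrist (np.float64(275.65747856080554), np.float64(266.712291010518)) green pred (np.float64(279.48465073813185), np.float64(239.00707161940153))
```

View pics/both3.png

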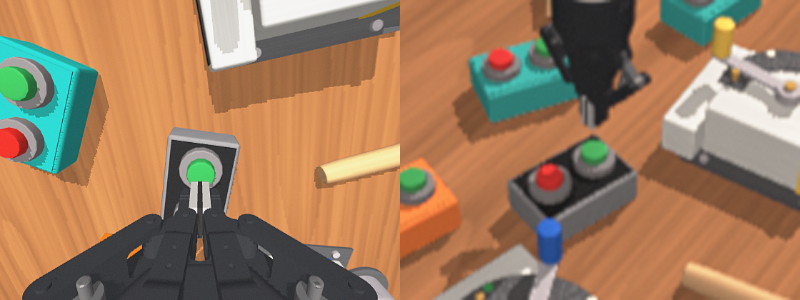

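The tip is right over the green button: it shows at wrist px (280,241) against a predicted (279,239). The yellow knob at scene px (319,159) matches the fully open prediction of (319.4,158.5). I press.

Emit:
play_rows --series '[{"translation": [0, 0, 0.015], "spin": 0}, {"translation": [0, 0, 0.015], "spin": 0}, {"translation": [0, 0, 0.005], "spin": 0}, {"translation": [0, 0, 0.003], "spin": 0}, {"translation": [0, 0, 0], "spin": 0}]'

```text
time: 8.45
tool_pos: [0.4849, 0.0287, 0.0623]
tcp_rot: [2.356, 2.078, 0.002]
wrist_force: [-1.5, 0.1, 2.0]
width: -0.002
```

Emit:
play_rows --series '[{"translation": [0, 0, 0.003], "spin": 0}, {"translation": [0, 0, 0.002], "spin": 0}, {"translation": [0, 0, 0], "spin": 0}]'

```text
time: 8.75
tool_pos: [0.4853, 0.0287, 0.0579]
tcp_rot: [2.355, 2.077, 0.002]
wrist_force: [-2.7, 0.7, 10.2]
width: -0.004
```

Emit:
play_rows --series '[{"translation": [0, 0, 0.002], "spin": 0}, {"translation": [0, 0, 0], "spin": 0}]'

```text
time: 8.95
tool_pos: [0.4855, 0.0287, 0.0577]
tcp_rot: [2.356, 2.078, 0.002]
wrist_force: [-9.3, 1.6, 23.9]
width: 0.0
```

Emit:
play_rows --series '[{"translation": [0, 0, 0.002], "spin": 0}, {"translation": [0, 0, 0], "spin": 0}]'

```text
time: 9.15
tool_pos: [0.4856, 0.0287, 0.0574]
tcp_rot: [2.356, 2.078, 0.001]
wrist_force: [-15.1, 2.0, 37.3]
width: 0.002
```

The press stops hard at z ≈ 0.0575, about 1.5 mm above the nominal 0.056. I back off in small steps and log force against height to see whether that was the full 6 mm of travel.

Run:
```python
from h import *
w=bot.read_camera('wrist'); im=bot.read_camera('scene'); s=bot.read_state();print(s['tool_pos'],s['wrist_force'])
cv2.imwrite('pics/press.png',np.hstack([cv2.resize(w[170:300,190:363],(400,300),interpolation=cv2.INTER_CUBIC),cv2.resize(im[180:255,220:320],(400,300),interpolation=cv2.INTER_CUBIC)]))
```

```text
[0.48561611 0.02867528 0.05744887] [-14.03014108   0.82221357  36.3956067 ]
```

View pics/press.png

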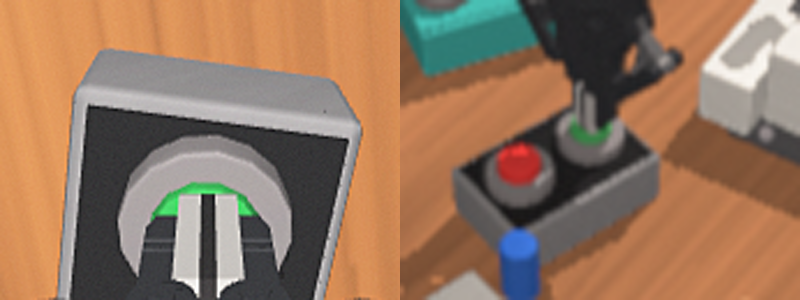

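Emit:
play_rows --series '[{"translation": [0, 0, -0.006], "spin": 0}, {"translation": [0, 0, 0], "spin": 0}]'

```text
time: 9.45
tool_pos: [0.4858, 0.0286, 0.0603]
tcp_rot: [2.354, 2.076, 0.005]
wrist_force: [0.2, 0.2, 3.9]
width: 0.001
```

Emit:
play_rows --series '[{"translation": [0, 0, -0.002], "spin": 0}, {"translation": [0, 0, 0], "spin": 0}]'

```text
time: 9.65
tool_pos: [0.4857, 0.0286, 0.0611]
tcp_rot: [2.355, 2.077, 0.004]
wrist_force: [1.7, 1.3, 2.2]
width: 0.001
```

Emit:
play_rows --series '[{"translation": [0, 0, -0.001], "spin": 0}, {"translation": [0, 0, 0], "spin": 0}]'

```text
time: 9.85
tool_pos: [0.4848, 0.0284, 0.0614]
tcp_rot: [2.355, 2.078, 0.001]
wrist_force: [0.8, 0.8, 3.3]
width: 0.001
```

Emit:
play_rows --series '[{"translation": [0, 0, -0.001], "spin": 0}, {"translation": [0, 0, 0], "spin": 0}]'

```text
time: 10.05
tool_pos: [0.4842, 0.0284, 0.0622]
tcp_rot: [2.356, 2.078, -0.0]
wrist_force: [2.2, -0.5, 2.1]
width: -0.001
```

Emit:
play_rows --series '[{"translation": [0, 0, -0.001], "spin": 0}, {"translation": [0, 0, 0], "spin": 0}]'

```text
time: 10.25
tool_pos: [0.4838, 0.0284, 0.0631]
tcp_rot: [-2.356, -2.078, 0.001]
wrist_force: [1.0, -0.8, 2.1]
width: 0.003
```

Emit:
play_rows --series '[{"translation": [0, 0, -0.001], "spin": 0}, {"translation": [0, 0, 0], "spin": 0}]'

```text
time: 10.45
tool_pos: [0.4836, 0.0285, 0.064]
tcp_rot: [-2.356, -2.078, 0.002]
wrist_force: [0.6, -0.7, 1.6]
width: 0.002
```

Emit:
play_rows --series '[{"translation": [0, 0, -0.001], "spin": 0}, {"translation": [0, 0, 0], "spin": 0}]'

```text
time: 10.65
tool_pos: [0.4834, 0.0285, 0.0648]
tcp_rot: [-2.355, -2.077, 0.002]
wrist_force: [-0.2, 0.5, -0.2]
width: 0.001
```

Emit:
play_rows --series '[{"translation": [0, 0, -0.002], "spin": 0}, {"translation": [0, 0, 0], "spin": 0}]'

```text
time: 10.85
tool_pos: [0.484, 0.0285, 0.0673]
tcp_rot: [-2.356, -2.078, 0.0]
wrist_force: [-0.1, 0.3, 0.3]
width: -0.002
```

Run:
```python
from h import *
# averaged free-air reading, one fresh reading per camera period
f=[]
for i in range(8):
    bot.read_camera('scene'); s=bot.read_state(); f.append(np.r_[s['wrist_force'],s['tool_pos'][2]])
print(np.mean(f,0).round(4),np.std(f,0).round(3))
```

```text
[-0.4893 -0.09   -0.1171  0.0673] [0.579 0.441 0.668 0.   ]
```

Contact ended between z = 0.0640 and 0.0648, and the hard bottom was at about 0.0577. That is at least 6 mm of travel, so the button was fully pressed, with a height offset of about 1.5–2 mm. I retreat and make a last check.

Emit:
play_rows --series '[{"translation": [0, 0, -0.04], "spin": 0}, {"translation": [0, 0, -0.045], "spin": 0}, {"translation": [0, 0, -0.045], "spin": 0}, {"translation": [0, 0, 0], "spin": 0}, {"translation": [0, 0, 0], "spin": 0}]'

```text
time: 11.75
tool_pos: [0.4853, 0.0285, 0.199]
tcp_rot: [2.354, 2.076, 0.004]
wrist_force: [-0.9, 0.3, 0.2]
width: -0.003
```

Run:
```python
from h import *
c,im=cam('scene','s4.png'); s=bot.read_state(); print(s['time'],s['tool_pos'],s['wrist_force'].round(1))
```

```text
11.8 [0.48396475 0.02848339 0.19707353] [-0.5 -0.6 -0.2]
```

View pics/s4.png

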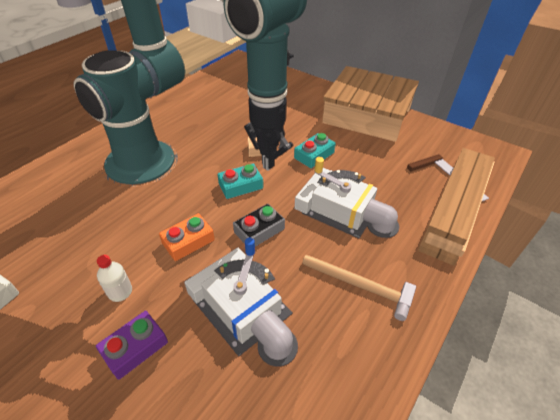

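The yellow lever is open with its knob at (319,161). The green button is back out at (267,212). The blue lever (249,245), hammer and glue bottle are where they were, and the arm is clear.

```bash
python3 -c "
from workcell import bot
print(bot.finish_job())"
```

```text
the job is handed in; nothing more can be done
None
```

The job is done and handed in at about 11.8 s. With the fingers shut, I pushed the yellow lever through its half-open click to the far stop. I then pressed the green button on the grey switch box and let it come back out.

**Damper:** At the stop the force rose from 5 to 14 N while the tip moved only 0.3 mm. After release the knob showed at scene pixel (319,159), against (319.4,158.5) predicted for fully open.

**Start button:** It bottomed at z of about 0.0577 m, with the force rising to 37 N. Contact ended between 0.0640 and 0.0648 m, so the travel was at least 6 mm. Those heights sit about 1.5–2 mm above the stated 56 and 62 mm, which I take to be a height offset.

**Left alone:** In the last picture the green button is out, and the blue lever, red button, hammer and glue bottle look unchanged. The offcut was hidden behind the gripper in that picture, but the arm never went near it.

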